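Try the rollers and open the roller track

ROBOT

A 6-joint arm with a two-finger parallel gripper is mounted at the origin on the work surface; the furniture and walls round the work are solid. World frame = base frame: x ahead of the robot, y to its left, z up, the work surface at z = 0. Lengths are in m, angles in rad, forces in N, time in s.
With the tool pointing down it reaches from about 0.35 to 0.975 m from the base axis. Payload 7.1 kg.
Tool frame: the origin (TCP) lies between the finger pads; the fingertips stand 14 mm ahead of it and the grasp point (between the pads) lies 5 mm behind it; z points along the fingers, y is the direction in which the jaws open and shut (so a half turn about z gives the same grasp; the last joint's range is limited). The gripper opens to 88 mm and grips with 3 to 60 N. Pads are 20 mm wide; open, the fingers measure 115 mm over their backs; the gripper's body (75 mm by 178 mm) begins 61 mm behind the grasp point.
Start: joints at [-1.302, 0.423, 1.63, -0, 1.089, -0.019], TCP at [0.177, -0.599, 0.237] pointing down, gripper open.
Joint ranges: [-3, 3], [-0.9, 2.11], [0.09, 2.58], [-1.31, 4.45], [0.11, 2.69], [-2.54, 2.54]. Speed limits (rad/s): [2.39, 2.39, 3.01, 3.14, 3.14, 3.14].

INTERFACE

Orientations are given as a unit quaternion [x, y, z, w].
In Python, from workcell import env, eyes, regions_of gives the robot as it stands.
- The arm moves only by the shell command python3 -m inch 'ROWS' [FORCE]. ROWS is JSON, a list of rows, each a list of 5 numbers: the finger opening in m, from 0 to 0.0878, then the shift along the tool's x, y, z in m, then the turn about the tool's z in degrees. A call has exactly 8 rows; each row shifts and turns the commanded pose from where the row before left it, along the tool's axes as they then stand; what a row does not reach is not made up. A row lasts 1/10 s, in which the tool goes at most 50 mm and 8.59 degrees, less where a joint would pass 70% of its speed; a pose out of reach is approached as far as the arm can. A call with a gripper value outside its range is refused whole. The fingers move at their own pace and stop on an object; FORCE is the grip in N (left out, the last holds). Time passes only in rows, so rows that do not move let the fingers close, or fill a call up. It gives the time, the measured TCP pose, the force and the opening at its end, in the units of the state.
- env.get_state(): the state, without advancing time (a new reading comes with each control period).
- eyes.camera(name): name is "scene" or "top" or "wrist"; returns the picture (420x560x3 uint8, blue, green, red); there is no depth.
- eyes.calibration(name): a dict with "fx", "fy", "cx", "cy" (pixels), "T" (4x4, takes a point from camera to world coordinates); the wrist camera has in their place "tool_from_camera" (4x4, takes a point from camera to tool coordinates, whose origin is the TCP and whose axes are the flange's). Camera axes: x right, y down, z forward; pixel columns grow to the right and rows downward; lengths in m; the calibration is good to about 2 mm. A picture is of the moment at which its call begins: read the wrist's pose just before it. calibration takes no time and is no camera call.
- env.hand_in(): hands the job in, once; it reports no verdict.
Trained networks look in the newest picture that a camera, given by its name, has taken for a name from the list of things; names that differ only in an ending like _2 or _b are one class to them, and where a whole thing is asked for, a point or a joint stands for the part that bears it (a point fixed in the world has none). Each returns a list of dicts, best first, with "score" (0 to 1); they miss things now and then, are a little off and sometimes report something else, mostly with a low value. They report only what shows in the picture. A call takes as long as a camera call.
- regions_of(camera, query): "mask" (420x560 bool, what is visible of it) and "pixel" ([column, row] in pixels, amid what is visible of it).
The state is a dict: "clock": time; "joints": joint angles; "qvel": joint speeds; "joint_torque": joint torques, N m; "ee_pos": TCP position; "ee_rot": TCP orientation; "ft_force": force on the tool from outside, world axes, zero at the start; "moment": the same for the moment, N m; "opening": opening from 0.0 (shut) to 1.0 (fully open).
Only numpy, scipy, OpenCV 4.12 (cv2) and the standard library are available. Lean on these libraries where they do the work, as an engineer would, in place of code of your own. Each camera call takes 0.05 s, during which the arm holds its last target. There are 200 camera calls.

TASK

Bar stock is about to be run off the end of the small roller track. Draw your fingertips lightly along the tops of the rollers, from the open end towards the yellow stop plate, so that every one of the nine rollers is felt to turn; only then push the stop plate over, away from the rollers, so that it lies flat and the way is open. Nothing is to be grasped or lifted: do not press the track down hard or shift it, and leave the stock and the spanner beside it where they lie.

Things in the scene. Friction and masses are not known exactly. Their poses are not given: they have to be found in the camera images.
- roller_track: Small roller track, over 4 kg, standing loose on the bench (slides at about 25 N): dark base plate 106 x 336 mm, blue frame, nine aluminium rollers, yellow stop plate at one end. Origin on the bench under the fifth roller; y runs along the track towards the stop end, z up. Rollers: 26 mm diameter, 44 mm long across the track, centres at y = -120, -90 ... +120 mm, tops 6 mm above the frame's sides
- first_roller_top (a point): middle of the top of the first roller, the one at the open end of the track, farthest from the stop plate (72 mm above the bench)
- last_roller_top (a point): middle of the top of the ninth and last roller, next to the stop plate (72 mm above the bench)
- stop_hinge (a point): middle of the stop plate's hinge pin: 36 mm past the last roller's centre, 50 mm above the bench. The plate is 42 mm wide, 4 mm thick, free edge 45 mm from the pin; it stands up above the rollers, leaning 0.2 rad towards them. It turns easily: pushed away from the rollers past upright it falls outward by its own weight and stays lying, 20 mm below the roller tops
- stop_plate (a joint): angle of the stop plate in rad: 0 standing (leaning 0.2 rad towards the rollers), 0.2 upright, 1.77 lying flat beyond the end of the track
- track_frame (a joint): how far the frame with its rollers and stop has sunk on its rubber buffers, in m: 0 free, 0.008 pressed right down. After the first 2 N it gives about 1 mm for every 2.5 N of downward push, and comes back up when released
- roller_1 (a joint): turn in rad of roller 1, counted from the open end; 0 at the start, grows when its top is drawn towards the stop end; turns freely under a light touch (13 mm of rim travel a radian)
- roller_2 (a joint): turn in rad of roller 2, counted from the open end; 0 at the start, grows when its top is drawn towards the stop end; turns freely under a light touch (13 mm of rim travel a radian)
- roller_3 (a joint): turn in rad of roller 3, counted from the open end; 0 at the start, grows when its top is drawn towards the stop end; turns freely under a light touch (13 mm of rim travel a radian)
- roller_4 (a joint): turn in rad of roller 4, counted from the open end; 0 at the start, grows when its top is drawn towards the stop end; turns freely under a light touch (13 mm of rim travel a radian)
- roller_5 (a joint): turn in rad of roller 5, counted from the open end; 0 at the start, grows when its top is drawn towards the stop end; turns freely under a light touch (13 mm of rim travel a radian)
- roller_6 (a joint): turn in rad of roller 6, counted from the open end; 0 at the start, grows when its top is drawn towards the stop end; turns freely under a light touch (13 mm of rim travel a radian)
- roller_7 (a joint): turn in rad of roller 7, counted from the open end; 0 at the start, grows when its top is drawn towards the stop end; turns freely under a light touch (13 mm of rim travel a radian)
- roller_8 (a joint): turn in rad of roller 8, counted from the open end; 0 at the start, grows when its top is drawn towards the stop end; turns freely under a light touch (13 mm of rim travel a radian)
- roller_9 (a joint): turn in rad of roller 9, counted from the open end; 0 at the start, grows when its top is drawn towards the stop end; turns freely under a light touch (13 mm of rim travel a radian)
- tube: brown square tube offcut 30 x 130 x 30 mm, lying on the bench beyond the track; origin under its middle, length along its y. To be left alone
- flat_stock: brown flat bar 25 x 169 x 8 mm, lying on the bench on the near side of the track; origin under its middle, length along its y. To be left alone
- hex_stock: brown hexagon bar 24 x 100 x 21 mm, lying on the bench on the near side of the track; origin under its middle, length along its y. To be left alone
- spanner: combination spanner 27 x 181 x 6 mm, lying on the bench on the near side of the track; origin under its middle, length along its y. To be left alone

How it is judged:
By the outcome, as a careful person would: the job done as asked, in the order asked, and still so for the second after the job is handed in, with the robot touching nothing.
It also fails if it takes over 35 s, if anything falls off the work surface, if the arm or the gripper's body presses on something with over 40 N, if the wrist force passes 120 N, or if a joint passes its speed limit or range.

## Working session

There is one attempt and no reset: what is moved stays moved. The work goes in short steps, Python scripts to look and compute and a shell command to move; the robot and the scene stay as the last step left them, time stands still between calls to the robot, and variables do not carry over. Pictures are saved under pics/ and viewed, about 8 in all and at most 12, crops included, and the job is handed in when it is done.

```bash
ls; mkdir -p pics; python3 - <<'E'
from workcell import env,eyes,regions_of
import cv2,numpy as np
for c in ("top","scene"):
    im=eyes.camera(c); cv2.imwrite(f"pics/{c}0.png",im)
    for q in ("roller_track","stop_plate","first_roller_top","last_roller_top","stop_hinge"):
        r=regions_of(c,q)
        print(c,q,[(round(d["score"],2),np.round(d["pixel"],1).tolist(),int(d["mask"].sum())) for d in r[:3]])
    k=eyes.calibration(c); print({a:(np.round(b,3).tolist()) for a,b in k.items()})
s=env.get_state(); print(s)
E
```

```text
pics
top roller_track [(0.78, [310.4, 197.9], 8939)]
top stop_plate [(0.74, [241.9, 215.4], 187), (0.33, [314.9, 194.5], 7798)]
top first_roller_top [(0.97, [311.7, 196.5], 7751)]
top last_roller_top [(0.81, [314.3, 194.8], 7985)]
top stop_hinge [(0.69, [313.3, 193.0], 7629), (0.67, [270.4, 201.8], 329)]
{'fx': 501.458, 'fy': 501.458, 'cx': 281.134, 'cy': 215.37, 'T': [[0.015, -0.982, 0.189, 0.358], [-1.0, -0.012, 0.016, -0.098], [-0.014, -0.189, -0.982, 0.981], [0.0, 0.0, 0.0, 1.0]]}
scene roller_track [(0.86, [264.0, 214.6], 5949)]
scene stop_plate [(0.71, [253.7, 244.9], 392), (0.65, [314.8, 194.0], 557)]
scene first_roller_top [(0.94, [265.3, 209.5], 5101)]
scene last_roller_top [(0.8, [263.5, 207.4], 5209), (0.49, [264.4, 213.7], 5922), (0.31, [314.4, 197.1], 590)]
scene stop_hinge [(0.72, [265.9, 209.5], 4998)]
{'fx': 421.11, 'fy': 421.11, 'cx': 282.576, 'cy': 214.391, 'T': [[-0.876, -0.363, 0.317, 0.246], [-0.481, 0.685, -0.547, 0.372], [-0.019, -0.631, -0.775, 0.737], [0.0, 0.0, 0.0, 1.0]]}
{'clock': 0.6, 'joints': array([-1.30198696e+00,  4.23067108e-01,  1.62988712e+00,  1.58499971e-05,
        1.08860826e+00, -1.89923741e-02]), 'qvel': array([ 5.18001135e-04, -1.49742113e-04,  7.57905429e-04, -8.36055289e-04,
        1.54875263e-05,  2.16534984e-05]), 'joint_torque': array([-6.63420433e-04, -5.44295919e+01, -2.73932630e+01,  6.44549495e-02,
        1.70562073e-02,  7.35435862e-06]), 'ee_pos': array([ 0.17743415, -0.59927594,  0.23670069]), 'ee_rot': array([9.89664651e-01, 1.43401108e-01, 8.84620904e-06, 1.40935037e-05]), 'ft_force': array([-0.69680893,  0.45334505,  0.17588703]), 'moment': array([-0.00023668, -0.00683358,  0.00869098]), 'opening': 1.0017567128002962}
```

```bash
python3 - <<'E'
import cv2
a=cv2.imread("pics/top0.png")[120:280,200:400]; cv2.imwrite("pics/topc.png",cv2.resize(a,(800,600) and (750,600),interpolation=cv2.INTER_CUBIC))
E
```

```text
(no output)
```

View pics/topc.png

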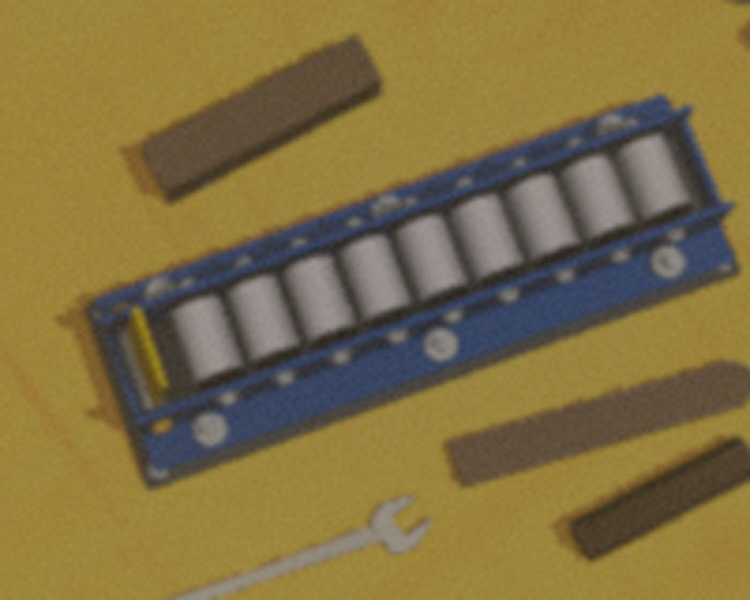

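View pics/scene0.png

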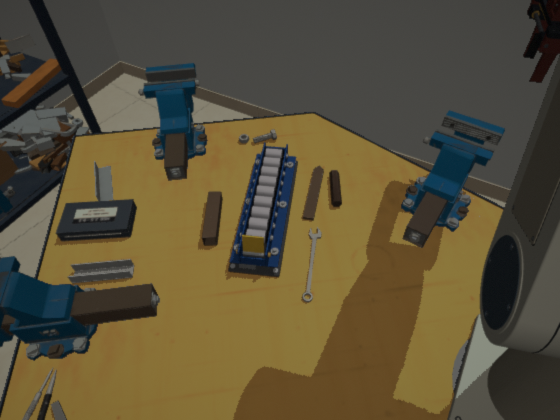

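The crop shows the track with its stop at the left, roller 9 at about (255,210) in the full picture and roller 1 at the right at about (374,166). The tube lies beyond it, with the flat bar, hex bar and spanner on the near side.

```bash
cat > h.py <<'E'
import numpy as np
from scipy.spatial.transform import Rotation as R
from workcell import env,eyes,regions_of
def camT(c,s=None):
    k=eyes.calibration(c)
    if c!="wrist": return k,k["T"]
    T=np.eye(4);T[:3,:3]=R.from_quat(s["ee_rot"]).as_matrix();T[:3,3]=s["ee_pos"]
    return k,T@np.array(k["tool_from_camera"])
def ray(c,p,z,s=None):
    k,T=camT(c,s);T=np.array(T)
    d=T[:3,:3]@[(p[0]-k["cx"])/k["fx"],(p[1]-k["cy"])/k["fy"],1]
    return T[:3,3]+d*(z-T[2,3])/d[2]
def proj(c,P,s=None):
    k,T=camT(c,s);q=np.linalg.inv(T)@np.r_[P,1]
    return np.array([k["fx"]*q[0]/q[2]+k["cx"],k["fy"]*q[1]/q[2]+k["cy"]])
def tool(P):
    "vector from commanded/measured TCP to P, in tool axes"
    s=env.get_state();return R.from_quat(s["ee_rot"]).inv().apply(np.array(P)-s["ee_pos"])
E
python3 - <<'E'
from h import *
import cv2
im=cv2.imread("pics/top0.png").astype(int)
m=((im.min(2)>115)).astype(np.uint8)
n,l,st,ce=cv2.connectedComponentsWithStats(m,connectivity=4)
P=[]
for i in range(1,n):
    if st[i,4]>60 and 240<ce[i][0]<390 and 150<ce[i][1]<225: P.append(ce[i])
P=np.array(sorted(P,key=lambda p:p[0]));print(np.round(P,1).tolist())
for a in ((374.4,165.9),(255.2,209.9)): print(ray("top",a,.062))
W=np.array([ray("top",p,.062) for p in P]) if len(P) else []
print(np.round(W,4)); 
E
```

```text
[[254.8, 209.3], [269.9, 203.7], [284.9, 198.2], [300.1, 192.9], [315.1, 187.3], [330.0, 182.0], [344.9, 176.5], [359.6, 171.1], [374.5, 165.9]]
[ 0.63274387 -0.25849472  0.062     ]
[ 0.54471934 -0.034225    0.062     ]
[[ 0.5459 -0.0334  0.062 ]
 [ 0.5569 -0.0615  0.062 ]
 [ 0.5679 -0.0896  0.062 ]
 [ 0.5784 -0.1179  0.062 ]
 [ 0.5895 -0.1461  0.062 ]
 [ 0.6003 -0.1742  0.062 ]
 [ 0.6114 -0.2023  0.062 ]
 [ 0.6222 -0.2304  0.062 ]
 [ 0.6328 -0.2587  0.062 ]]
```

```bash
python3 - <<'E'
from h import *
for p in ((475,135),(455,160),(430,215),(175,75)):
    print(p,ray("scene",p,.1).round(3),ray("scene",p,.2).round(3))
for f in (0,.33,.66,1): 
    q=np.array([.177,-.599,.2])*(1-f)+f*np.array([.637,-.268,.2]); print(q.round(2),proj("scene",q).round())
u=np.array([-.36,.933,0]);u/=np.linalg.norm(u)
P=np.array([.6328,-.2587,.072])-.01*u
print(tool(P+[0,0,.014]),P)
E
```

```text
(475, 135) [ 0.231 -0.486  0.1  ] [ 0.234 -0.352  0.2  ]
(455, 160) [ 0.25  -0.384  0.1  ] [ 0.25  -0.265  0.2  ]
(430, 215) [ 0.254 -0.209  0.1  ] [ 0.253 -0.118  0.2  ]
(175, 75) [ 0.995 -0.366  0.1  ] [ 0.878 -0.25   0.2  ]
[ 0.18 -0.6   0.2 ] [527.  77.]
[ 0.33 -0.49  0.2 ] [445.  85.]
[ 0.48 -0.38  0.2 ] [360.  92.]
[ 0.64 -0.27  0.2 ] [271. 100.]
[ 0.53410774 -0.18735561  0.15070218] [ 0.63639984 -0.26802958  0.072     ]
```

View pics/top0.png

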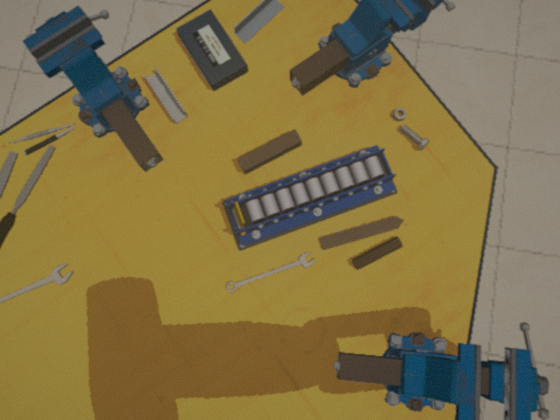

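The top view shows the lower-right vice close to the start pose, so I raise the tool first and then go across.

```bash
python3 -m inch '[[0,0,0,-0.05,-4.6],[0,0,0,-0.05,0],[0,0.03,0,-0.03,0],[0,0.045,-0.012,0,0],[0,0.045,-0.012,0,0],[0,0.045,-0.012,0,0],[0,0.045,-0.012,0,0],[0,0.045,-0.012,0,0]]' 10
python3 - <<'E'
from h import *
print(tool([.6364,-.2680,.086]),env.get_state()["ee_rot"])
E
```

```text
clock: 1.4
ee_pos: [0.395, -0.4502, 0.3669]
ee_rot: [0.983, 0.183, 0.0, 0.0]
ft_force: [0.7, -0.5, -0.5]
opening: 0.31
[ 0.29072218 -0.08334069  0.28092747] [9.83128895e-01 1.82913973e-01 1.18875587e-04 1.98130150e-04]
```

```bash
python3 -m inch '[[0,0.046,-0.014,0,0],[0,0.046,-0.014,0,0],[0,0.046,-0.014,0,0],[0,0.04,-0.012,0.02,0],[0,0.04,-0.012,0.025,0],[0,0.035,-0.01,0.03,0],[0,0.02,-0.005,0.04,0],[0,0.01,0,0.04,0]]'
python3 -m inch '[[0,0,0,0.02,0],[0,0,0,0,0],[0,0,0,0,0],[0,0,0,0,0],[0,0,0,0,0],[0,0,0,0,0],[0,0,0,0,0],[0,0,0,0,0]]'
python3 - <<'E'
from h import *
import cv2
s=env.get_state()
im=eyes.camera("wrist");cv2.imwrite("pics/w1.png",im)
print(tool([.6364,-.2680,.086]),s["ft_force"],s["opening"])
u=np.array([-.36,.933,0]);u/=np.linalg.norm(u)
for i in range(9): print(i+1,proj("wrist",np.array([.6328,-.2587,.059])+.03*i*u,s).round(1))
E
```

```text
clock: 2.2
ee_pos: [0.6305, -0.2723, 0.2106]
ee_rot: [0.983, 0.184, 0.001, 0.0]
ft_force: [-0.8, -0.8, -0.5]
opening: 0.006
clock: 3.0
ee_pos: [0.6287, -0.2742, 0.1921]
ee_rot: [0.983, 0.183, 0.0, 0.0]
ft_force: [0.7, -0.4, -0.8]
opening: 0.007
[ 0.00943554 -0.00302974  0.10597593] [ 0.6584641  -0.4353126  -0.77811664] 0.007039984402118323
1 [263. 193.]
2 [227.2 193.1]
3 [191.3 193.1]
4 [155.5 193.2]
5 [119.6 193.2]
6 [ 83.7 193.3]
7 [ 47.8 193.3]
8 [ 12.  193.4]
9 [-23.9 193.4]
```

View pics/w1.png

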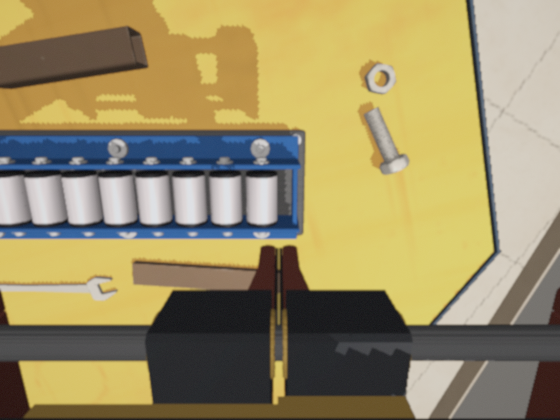

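The wrist view shows the rollers in a line at row 197, against 193 predicted, with roller 1 at column 262, against 263. That is about a 3 mm sideways difference, so I take the mean. Next I come down over roller 1.

```bash
python3 -m inch '[[0,0.0075,-0.009,0.02,0],[0,0,0,0.03,0],[0,0,0,0.025,0],[0,0,0,0.015,0],[0,0,0,0.005,0],[0,0,0,0,0],[0,0,0,0,0],[0,0,0,0,0]]'
python3 - <<'E'
from h import *
print(tool([.6328,-.2587,.086]),env.get_state()["ft_force"])
E
```

```text
clock: 3.85
ee_pos: [0.6332, -0.2634, 0.0981]
ee_rot: [0.983, 0.183, 0.001, 0.001]
ft_force: [-0.2, -0.5, -0.2]
opening: 0.009
[ 0.00127579 -0.00459335  0.01207735] [-0.2458813  -0.45871257 -0.22882068]
```

```bash
python3 -m inch '[[0,0,0,0.004,0],[0,0,0,0.003,0],[0,0,0,0.002,0],[0,0,0,0.001,0],[0,0,0,0.001,0],[0,0,0,0,0],[0,0,0,0,0],[0,0,0,0,0]]'
python3 -m inch '[[0,0,0,0.0005,0],[0,0,0,0.0005,0],[0,0,0,0,0],[0,0,0,0,0],[0,0,0,0,0],[0,0,0,0,0],[0,0,0,0,0],[0,0,0,0,0]]'
```

```text
clock: 4.65
ee_pos: [0.6324, -0.2631, 0.0859]
ee_rot: [0.983, 0.183, 0.0, 0.0]
ft_force: [-1.3, 0.3, 3.1]
opening: 0.004
clock: 5.45
ee_pos: [0.6325, -0.2631, 0.0847]
ee_rot: [0.983, 0.183, 0.0, 0.0]
ft_force: [-1.0, -1.1, 5.2]
opening: 0.006
```

Contact found: the roller tops are at a TCP height of about 0.086, with about 2.5 N per mm after that. I lift, back off a little and start the draw at about 3 N.

```bash
python3 -m inch '[[0,0,0,-0.004,0],[0,0,0.007,0,0],[0,0,0,0.0015,0],[0,0,-0.002,0.0015,0],[0,0,-0.006,0.0003,0],[0,0,-0.008,0,0],[0,0,-0.008,0,0],[0,0,-0.008,0,0]]'
```

```text
clock: 6.25
ee_pos: [0.6229, -0.2387, 0.0852]
ee_rot: [0.983, 0.183, -0.0, -0.0]
ft_force: [-1.4, -2.0, 2.5]
opening: 0.006
```

```bash
python3 -m inch '[[0,0,-0.008,0,0],[0,0,-0.008,0,0],[0,0,-0.008,0,0],[0,0,-0.008,0,0],[0,0,-0.008,0,0],[0,0,-0.008,0,0],[0,0,-0.008,0,0],[0,0,-0.008,0,0]]'
python3 - <<'E'
from h import *
print(tool([.5459,-.0334,.086]))
E
```

```text
clock: 7.05
ee_pos: [0.6001, -0.1794, 0.0853]
ee_rot: [0.983, 0.183, -0.0, 0.0]
ft_force: [-0.7, -0.1, 3.4]
opening: 0.005
[ 0.00195703 -0.15576838 -0.00067051]
```

```bash
python3 -m inch '[[0,0,-0.008,0,0],[0,0,-0.008,0,0],[0,0,-0.008,0,0],[0,0,-0.008,0,0],[0,0,-0.008,0,0],[0,0,-0.008,0,0],[0,0,-0.008,0,0],[0,0,-0.008,0,0]]'
python3 -m inch '[[0,0,-0.008,0,0],[0,0,-0.008,0,0],[0,0,-0.008,0,0],[0,0,-0.008,0,0],[0,0,-0.008,0,0],[0,0,-0.008,0,0],[0,0,-0.008,0,0],[0,0,-0.006,0,0]]'
python3 - <<'E'
from h import *
print(tool([.5459,-.0334,.086]))
E
```

```text
clock: 7.85
ee_pos: [0.5772, -0.1197, 0.0854]
ee_rot: [0.983, 0.183, 0.0, 0.0]
ft_force: [-0.4, -1.2, 3.8]
opening: 0.005
clock: 8.65
ee_pos: [0.5548, -0.0618, 0.0855]
ee_rot: [0.983, 0.183, -0.0, 0.0]
ft_force: [-0.4, -0.3, 4.2]
opening: 0.009
[ 0.0019112  -0.02968018 -0.00051767]
```

```bash
python3 -m inch '[[0,0,-0.007,0,0],[0,0,-0.007,0,0],[0,0,-0.006,0,0],[0,0,-0.005,0,0],[0,0,-0.004,0,0],[0,0,-0.002,0,0],[0,0,0,0,0],[0,0,0,0,0]]'
python3 - <<'E'
from h import *
import cv2
s=env.get_state();print(tool([.5459,-.0334,.086]),s["ft_force"])
cv2.imwrite("pics/s2.png",cv2.resize(eyes.camera("scene")[130:290,190:350],(600,600),interpolation=cv2.INTER_CUBIC))
E
```

```text
clock: 9.45
ee_pos: [0.5439, -0.0335, 0.0854]
ee_rot: [0.983, 0.183, 0.0, -0.0]
ft_force: [-1.3, -0.0, 4.5]
opening: 0.009
[ 0.00187766  0.00056628 -0.00056273] [-1.2916596  -0.04837259  4.48246727]
```

View pics/s2.png

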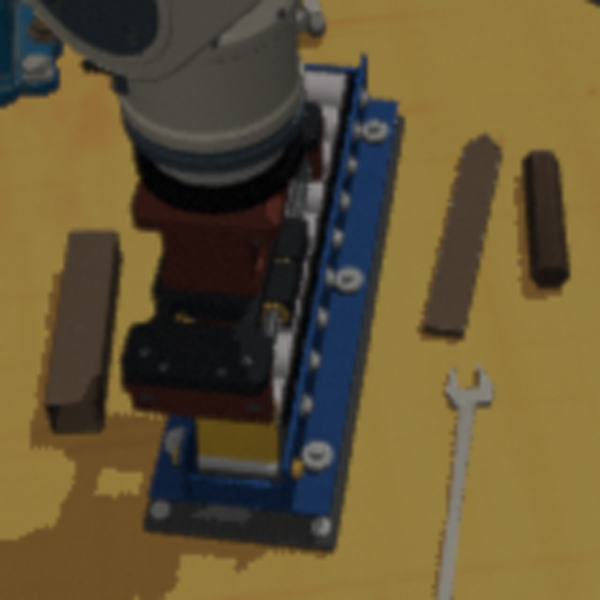

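The plate still stands and the track hasn't moved. I draw a few mm further on roller 9, lift the tips to 86 mm and push the plate.

```bash
python3 -m inch '[[0,0,-0.003,0,0],[0,0,-0.003,0,0],[0,0,0,0,0],[0,0,0,-0.005,0],[0,0,0,-0.0095,0],[0,0,0,0,0],[0,0,-0.003,0,0],[0,0,-0.003,0,0]]'
python3 -m inch '[[0,0,-0.004,0,0],[0,0,-0.004,0,0],[0,0,-0.004,0,0],[0,0,-0.004,0,0],[0,0,-0.005,0,0],[0,0,-0.006,0,0],[0,0,-0.006,0,0],[0,0,-0.006,0,0]]'
```

```text
clock: 10.3
ee_pos: [0.5394, -0.0222, 0.0999]
ee_rot: [0.983, 0.183, -0.0, -0.0]
ft_force: [-0.3, 0.1, -0.8]
opening: 0.004
clock: 11.1
ee_pos: [0.5253, 0.0146, 0.0999]
ee_rot: [0.983, 0.183, -0.0, -0.0]
ft_force: [0.2, 0.4, -0.3]
opening: 0.006
```

```bash
python3 -m inch '[[0,0,0,-0.01,0],[0,0,0,-0.03,0],[0,0,0,-0.05,0],[0,0,0.02,-0.05,0],[0,-0.03,0.03,-0.03,0],[0,-0.04,0,0,0],[0,-0.04,0,0,0],[0,-0.04,0,0,0]]'
python3 - <<'E'
from h import *
import cv2
a=eyes.camera("scene")[130:290,190:350];b=eyes.camera("top")[120:280,200:360]
cv2.imwrite("pics/s3.png",cv2.resize(np.hstack([a,b]),(800,400),interpolation=cv2.INTER_CUBIC))
E
```

```text
clock: 11.9
ee_pos: [0.4024, -0.0843, 0.266]
ee_rot: [0.983, 0.183, 0.001, 0.0]
ft_force: [-0.7, -0.8, 0.1]
opening: 0.002
```

View pics/s3.png

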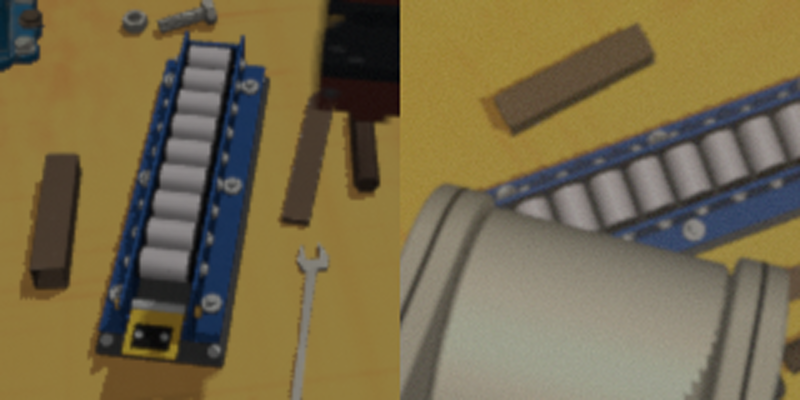

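The plate lies flat and the way is open. I check numerically that nothing has shifted, then hand in.

```bash
python3 - <<'E'
from h import *
import cv2
a=cv2.imread("pics/scene0.png");b=eyes.camera("scene")
g=lambda i,x0,x1,y0,y1: cv2.cvtColor(i[y0:y1,x0:x1],cv2.COLOR_BGR2GRAY).astype(np.float32)
for n,r in dict(track=(232,302,140,230),tube=(195,230,180,255),spanner=(295,330,222,310),flat=(298,326,185,225)).items():
    print(n,cv2.phaseCorrelate(g(a,*r),g(b,*r)))
print(env.get_state()["ft_force"],env.hand_in())
E
```

```text
track ((-0.04674548013116464, 0.02962760682572707), 0.9908351377940472)
tube ((-0.016242322094978334, 0.45952040366506), 0.9812071892067238)
spanner ((-0.00480487107218508, 0.014774408400796801), 0.9923429402304285)
flat ((0.034964053049343136, -0.024486628116921594), 1.0118397704760234)
the job is handed in; nothing more can be done
[ 0.82059791 -0.26345165  0.1013422 ] None
```

I drew the closed fingertips along all nine rollers, from the open end to the stop. The push read 2.5–4.5 N during the draw and 5.2 N at the first touch. I then lifted clear and pushed the stop plate over. The job was handed in at about 12 s.

- **Stop plate:** the last picture shows it lying flat beyond the end of the track, with the way open.
- **Nothing shifted:** image comparison puts the track, spanner and flat bar within 0.05 px of where they started. The tube reads 0.46 px vertically, about 1 mm or less. I put that down to changed shadow, as the tool passed well above it.
- **Not checked:** the hex bar was partly hidden by the gripper in the last picture, so I did not measure it; the tool did not go near it.
- **Rollers:** their turning was not measured directly. I infer it from the steady contact force and the path, which ran from about 8 mm before the first roller's centre to about 6 mm past the last.
- **One disagreement:** the top and wrist cameras differed by about 3 mm sideways on the roller line. I used roughly the mean, well within the 44 mm roller length.

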